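# Snap the last marker into the clip rack

## Robot

A 6-joint arm with a two-finger parallel gripper is mounted at the origin on a cart in front of the work surface, level with it; the furniture and walls round the work are solid. World frame = base frame: x ahead of the robot, y to its left, z up, the work surface at z = 0. Lengths are in mm, angles in degrees, forces in N, time in s.
With the tool pointing down it reaches from about 350 to 850 mm from the base axis. Payload 8.1 kg.
Tool frame: the origin (TCP) lies at the centre of the arm's flange, where the gripper is bolted on; the fingertips stand 173 mm ahead of it and the grasp point (between the pads) lies 155 mm ahead of it; z points along the fingers, y is the line along which they close (so a half turn about z gives the same grasp; the last joint's range is limited). The gripper opens to 85 mm and grips with 20 to 120 N. Pads are 22 mm wide; open, the fingers measure 114 mm over their backs; the gripper's body (76 mm by 85 mm) begins 54 mm behind the grasp point. The pads swing forward as they close: fully open they stand 13 mm farther back than shut.
Start: joints at [-74.164, 7.471, 85.268, -0, 87.261, -4.893], TCP at [212.395, -561.155, 404.692] pointing down, gripper open.
Joint ranges: [-169.43, 169.43], [-51.17, 129.36], [1.28, 143.12], [-76.62, 256.62], [0, 156.53], [-152.29, 152.29]. Speed limits (degrees/s): [136.94, 136.94, 159.86, 180, 180, 180].

## Interface

Orientations are given as [roll, pitch, yaw] about the fixed x, y, z axes, in that order (R = Rz(yaw) Ry(pitch) Rx(roll)).
In Python, from bench import * gives the robot as it stands.
- The arm moves only by the shell command python3 -m jog 'ROWS' [FORCE]. ROWS is text: rows parted by semicolons, each of 7 numbers parted by spaces: the shift along the tool's x, y, z scaled (see below), then the turn, a rotation vector about the tool's x, y, z scaled (see below), then the closure, from -1 (fully open) to 1 (shut). In form: tx ty tz wx wy wz hand; .... A call has 1 to 5 rows; each row shifts and turns the commanded pose from where the row before left it, along the tool's axes as they then stand; what a row does not reach is not made up. The controller multiplies each number of a shift by 0.1 m and each number of a turn by 60 degrees. A row lasts 1/8 s, in which the tool goes at most 62.5 mm and 10.7 degrees, less where a joint would pass 70% of its speed; a pose out of reach is approached as far as the arm can. A call with a number of a shift or a turn outside -1 to 1 is refused whole. A call with a gripper value outside its range is refused whole. The fingers move at their own pace and stop on an object; FORCE is the grip in N (left out, the last holds). Time passes only in rows, so rows that do not move let the fingers close. It gives the time, the measured TCP pose, the force, the opening and the grip force at its end, in the units of the state.
- sense(): the state, without advancing time (a new reading comes with each control period).
- snapshot(name): name is "side" or "top" or "wrist"; returns a dict with "img" (384x512x3 uint8, red, green, blue), "fx", "fy", "cx", "cy" (pixels), "dist" ([k1, k2, p1, p2, k3] as OpenCV has them; the pictures are not rectified), "extrinsics" (4x4, takes a point from camera to world coordinates). Camera axes: x right, y down, z forward; pixel columns grow to the right and rows downward; lengths in mm; the calibration is good to about 2 mm. A picture is of the moment at which its call begins. There is no depth.
- hand_in(): hands the job in; it is judged then, once.
The state is a dict: "time": time; "joint_pos": joint angles; "qd": joint speeds; "joint_efforts": joint torques, N m; "tool_pos": TCP position; "tcp_rot": TCP orientation; "ft_force": force on the tool from outside, world axes, zero at the start; "wrist_torque": the same for the moment, N m; "finger_gap": finger opening in mm; "grip_force": force on a finger pad.
Only numpy, scipy, OpenCV 4.12 (cv2) and the standard library are available. Lean on these libraries where they do the work, as an engineer would, in place of code of your own. Each camera call takes 0.05 s, during which the arm holds its last target. There are 200 camera calls.

## Task

Two of the three marker pens are already clipped in the wooden rack. Pick up the third one, which lies loose on the bench, lay it over the empty pair of spring clips, parallel to the other two and about centred, and press it down until it snaps fully home in both clips. Leave the other two markers in their clips.

Things in the scene. Friction and masses are not known exactly. Their poses are not given: they have to be found in the camera images.
- marker_loose_mid (a point): the loose marker: capped pen, white with a red cap, 135 mm long, 17 mm wide near the middle, 13 mm at the ends, 16 mm high, flat underside, 20 g. Point: its centre, 8 mm above its underside; y along the pen, z up. Starts lying flat side down on the bench, the only marker there (pencils, a brush and a screwdriver lie about too).
- marker_a_mid (a point): a marker of the same kind, already snapped into one of the rack's three places, where it stays. Point: its centre; y along the pen.
- marker_b_mid (a point): a marker of the same kind, already snapped into another of the three places, where it stays. Point: its centre; y along the pen.
- rack: wooden rack fixed to the bench, 112 mm (x) by 224 mm (y). Origin: centre of its underside, at bench height. On an 8 mm base stand two rails along y, at x = -36 and +36 mm, 16 mm thick, tops 36 mm up; the 56 mm gap between them leaves room for fingers. Three places side by side at y = -80, 0, +80 mm, x = 0; one is empty. A marker lies in a place along x, either way round.
- place_mid (a point): centre of the middle place, where a marker's centre lies when home, 44 mm above the bench on the rack's z; axes as the rack's. Each place has a steel spring clip on each rail: two jaws, 11 mm apart at the lip 50 mm above the bench, flared to a 33 mm mouth 63 mm up. A marker pressed straight down spreads them (about 6 to 10 N for both clips) and they snap over it.
There are look-alikes about, which are no part of the job. What is shaped like the part that bears marker_loose_mid but black is not meant.

How it is judged:
By the outcome, as a careful person would: the job done as asked, in the order asked, and still so for the second after the job is handed in, with the robot touching nothing.
It also fails if it takes over 38 s, if anything falls off the work surface, if the arm or the gripper's body presses on something with over 40 N, if the wrist force passes 120 N, or if a joint passes its speed limit or range.

## Working session

There is one attempt and no reset: what is moved stays moved. The work goes in short steps, Python scripts to look and compute and a shell command to move; the robot and the scene stay as the last step left them, time stands still between calls to the robot, and variables do not carry over. Pictures are saved under pics/ and viewed, at most 10 in all, crops included, and the job is handed in when it is done.

```bash
ls; mkdir -p pics; cat > h.py <<'E'
from bench import *
import numpy as np, cv2, json
def snap(n):
    s=snapshot(n); cv2.imwrite(f'pics/{n}_{sense()["time"]:.2f}.png',s['img'][:,:,::-1])
    np.savez(f'{n}.npz',**{k:np.array(v) for k,v in s.items()}); return s
def ray(n,px,z):
    s=np.load(n+'.npz'); K=np.array([[s['fx'],0,s['cx']],[0,s['fy'],s['cy']],[0,0,1]],float)
    p=cv2.undistortPoints(np.array(px,float).reshape(-1,1,2),K,s['dist'].astype(float)).reshape(-1,2)
    E=s['extrinsics']; d=np.c_[p,np.ones(len(p))]@E[:3,:3].T; o=E[:3,3]
    return o+d*((z-o[2])/d[:,2])[:,None]
def proj(n,P):
    s=np.load(n+'.npz'); K=np.array([[s['fx'],0,s['cx']],[0,s['fy'],s['cy']],[0,0,1]],float)
    E=np.linalg.inv(s['extrinsics']); return cv2.projectPoints(np.array(P,float).reshape(-1,3),cv2.Rodrigues(E[:3,:3])[0],E[:3,3],K,s['dist'].astype(float))[0].reshape(-1,2)
E
python3 - <<'E'
from h import *
a=snap('top')['img'];b=snap('side')['img']
cv2.imwrite('pics/t2.png',cv2.resize(a,(800,600),interpolation=cv2.INTER_CUBIC)[:,:,::-1])
cv2.imwrite('pics/s2.png',cv2.resize(b,(800,600),interpolation=cv2.INTER_CUBIC)[:,:,::-1])
print(sense())
for n in('top','side'):
  print(np.load(n+'.npz')['extrinsics'])
E
```

```text
pics
{'time': 0.1, 'joint_pos': array([-7.41632908e+01,  7.51049533e+00,  8.53257655e+01,  3.89025865e-04,
        8.72598178e+01, -4.89289253e+00]), 'qd': array([-0.024224  , -0.1917361 , -0.17412392,  0.03943313,  0.00383688,
       -0.00306211]), 'joint_efforts': array([ 1.83583914e-03, -5.70950282e+01, -5.01942015e+01, -1.17331078e-04,
        8.23459384e-03,  5.34735818e-05]), 'tool_pos': array([ 212.34018945, -560.94184865,  403.72592528]), 'tcp_rot': array([-1.79904305e+02, -8.58199734e-03,  2.07295756e+01]), 'ft_force': array([0.32139876, 0.45511371, 0.15633152]), 'wrist_torque': array([ 0.01287747,  0.01502538, -0.05545131]), 'grip_force': 0.0, 'finger_gap': 85.50697983723022}
[[-5.44928680e-02 -9.77762720e-01  2.02510719e-01  3.23778671e+02]
 [-9.98506409e-01  5.41590549e-02 -7.19356051e-03  2.03326456e+01]
 [-3.93419388e-03 -2.02600249e-01 -9.79253625e-01  8.82952427e+02]
 [ 0.00000000e+00  0.00000000e+00  0.00000000e+00  1.00000000e+00]]
[[-8.97385795e-01 -2.90589534e-01  3.32048879e-01  2.05705654e+02]
 [-4.41243494e-01  5.93893672e-01 -6.72751429e-01  6.15925533e+02]
 [-1.70720403e-03 -7.50231983e-01 -6.61172487e-01  6.38710570e+02]
 [ 0.00000000e+00  0.00000000e+00  0.00000000e+00  1.00000000e+00]]
```

View pics/t2.png

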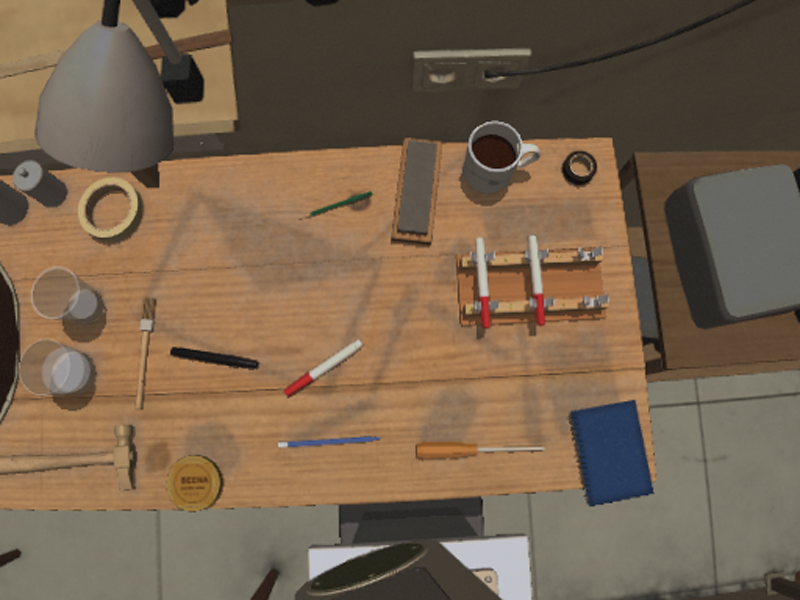

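View pics/s2.png

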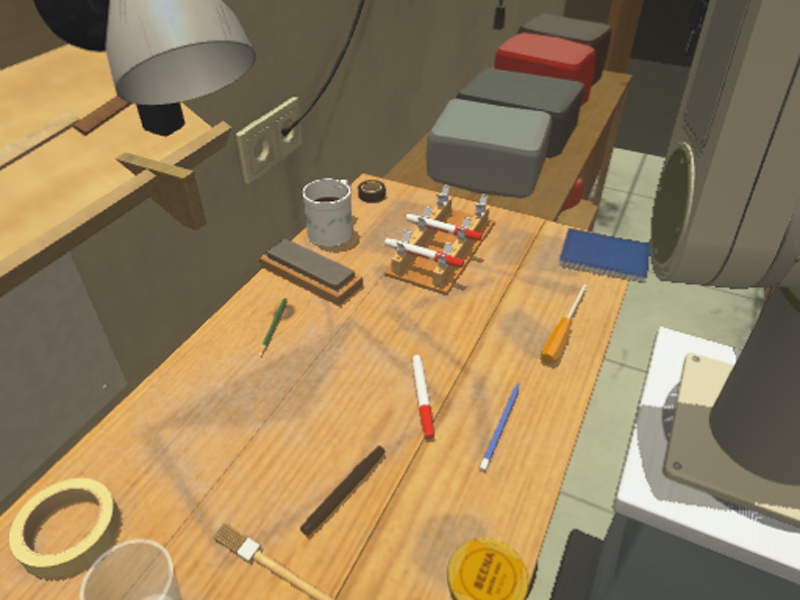

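Top view: the candidates are the white pen with a red cap at (323,368), the black pen at (214,357), and the two clipped pens at (483,282) and (537,280). The one at (323,368) fits because it is white and red and loose on the bench. The empty place is on the right, at about (592,280). I'll confirm both in one enlarged crop.

```bash
python3 - <<'E'
from h import *
a=np.load('top.npz')['img']
# crop full px: marker 175..240 x 210..260 ; rack 285..395 x 145..215
c1=cv2.resize(a[212:258,176:240],None,fx=6,fy=6,interpolation=cv2.INTER_CUBIC)
c2=cv2.resize(a[145:215,285:395],None,fx=7,fy=7,interpolation=cv2.INTER_CUBIC)[:, :]
cv2.imwrite('pics/c1.png',c1[:,:,::-1]);cv2.imwrite('pics/c2.png',c2[:,:,::-1])
E
```

```text
(no output)
```

View pics/c1.png

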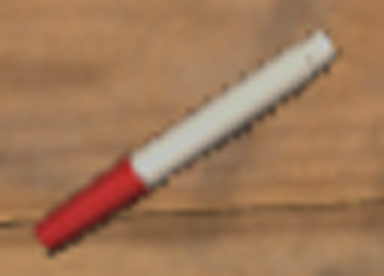

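View pics/c2.png

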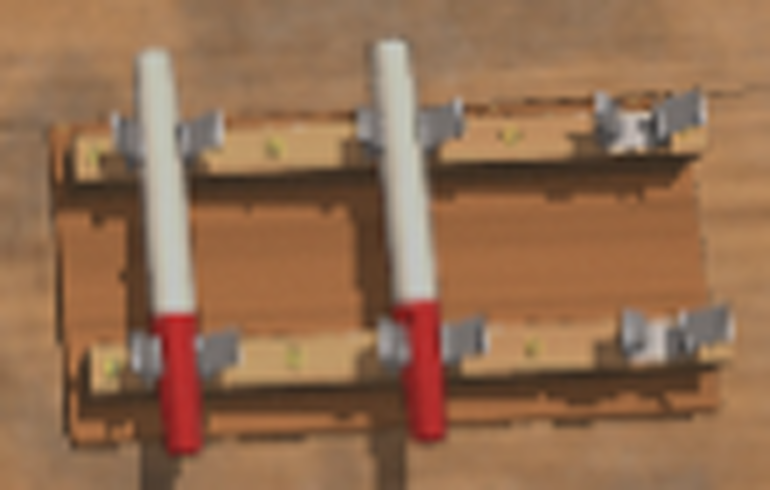

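The crops confirm it: the loose pen is white with a red cap, with its ends at about (45,238) and (327,45) in the crop. The empty clips are on the right, at about (630,128) and (657,335).

```bash
python3 - <<'E'
from h import *
f=lambda p,s,x,y:(np.array(p,float)+.5)/s-.5+[x,y]
L=ray('top',f([[45,238],[327,45]],6,176,212),8)
R=ray('top',f([[183,452],[153,50],[429,438],[391,42]],7,285,145),44)
for n,P in(('loose',L),('A',R[:2]),('B',R[2:])):
    d=P[1]-P[0]; print(n,P.mean(0).round(1),'len',np.linalg.norm(d).round(1),'ang',np.degrees(np.arctan2(d[1],d[0])).round(2))
A,B=R[:2].mean(0),R[2:].mean(0); print('pitch',np.linalg.norm(B-A),'dir',(B-A).round(1))
C=ray('top',f([[52,127],[70,447],[718,413],[700,100]],7,285,145),8); print('base',C.round(1),C.mean(0))
print('clips',ray('top',f([[630,128],[657,335]],7,285,145),44).round(1))
# side-view projections for check, in 800x600 px
k=800/512
print((proj('side',[*L,*R])*k).round(0))
print((proj('side',[B+(B-A)])*k))
E
```

```text
loose [408.7 125.6   8. ] len 131.4 ang -58.31
A [ 518.3 -115.3   44. ] len 135.2 ang -0.74
B [ 517.6 -195.6   44. ] len 134.0 ang -0.63
pitch 80.23907298064825 dir [ -0.6 -80.2   0. ]
base [[ 571.3  -84.9    8. ]
 [ 460.   -82.4    8. ]
 [ 458.8 -305.1    8. ]
 [ 569.5 -313.1    8. ]] [ 514.89739546 -196.35393862    8.        ]
clips [[ 550.9 -274.    44. ]
 [ 480.3 -274.4   44. ]]
[[430. 437.]
 [417. 360.]
 [463. 265.]
 [386. 242.]
 [481. 238.]
 [408. 218.]]
[[461.46242896 204.42037588]]
```

```bash
cat > plan.py <<'E'
import sys; from h import *
# usage: plan x y z yaw n [x0 y0 z0 yaw0] : rows from the present pose, straight line, even yaw steps
a=list(map(float,sys.argv[1:])); s=sense()
p=np.array(s['tool_pos']); y0=s['tcp_rot'][2]
if len(a)>5: p=np.array(a[5:8]); y0=a[8]
n=int(a[4]); d=(np.array(a[:3])-p)/n; dy=((a[3]-y0+180)%360-180)/n
print(s['time'],p.round(1),s['tcp_rot'].round(1),s['finger_gap'])
for i in range(n):
    t=np.radians(y0+i*dy); c,k=np.cos(t),np.sin(t)
    v=np.array([c*d[0]+k*d[1],k*d[0]-c*d[1],-d[2]])/100
    print('%.2f %.2f %.2f 0 0 %.3f'%(*v,-dy/60))
E
python3 plan.py 450 -200 340 75 8; python3 plan.py 409 126 290 121.7 7 450 -200 340 75
```

```text
0.1 [ 212.3 -560.9  403.7] [-179.9   -0.    20.7] 85.50697983723022
0.44 -0.32 0.08 0 0 -0.113
0.47 -0.26 0.08 0 0 -0.113
0.50 -0.21 0.08 0 0 -0.113
0.52 -0.14 0.08 0 0 -0.113
0.53 -0.08 0.08 0 0 -0.113
0.54 -0.02 0.08 0 0 -0.113
0.54 0.05 0.08 0 0 -0.113
0.53 0.11 0.08 0 0 -0.113
0.1 [ 450. -200.  340.] [-179.9   -0.    20.7] 85.50697983723022
0.43 -0.18 0.07 0 0 -0.111
0.45 -0.13 0.07 0 0 -0.111
0.46 -0.07 0.07 0 0 -0.111
0.47 -0.02 0.07 0 0 -0.111
0.47 0.04 0.07 0 0 -0.111
0.46 0.09 0.07 0 0 -0.111
0.45 0.14 0.07 0 0 -0.111
```

```bash
python3 -m jog '0.44 -0.32 0.08 0 0 -0.113 -1;0.47 -0.26 0.08 0 0 -0.113 -1;0.50 -0.21 0.08 0 0 -0.113 -1;0.52 -0.14 0.08 0 0 -0.113 -1'
python3 -m jog '0.53 -0.08 0.08 0 0 -0.113 -1;0.54 -0.02 0.08 0 0 -0.113 -1;0.54 0.05 0.08 0 0 -0.113 -1;0.53 0.11 0.08 0 0 -0.113 -1'
python3 plan.py 409 126 290 121.7 7
```

```text
time: 0.6
tool_pos: [331.9, -379.0, 372.0]
tcp_rot: [-180.0, -0.0, 48.1]
ft_force: [1.7, 0.0, 0.3]
finger_gap: 85.2
grip_force: 0.0
time: 1.1
tool_pos: [451.3, -199.0, 340.2]
tcp_rot: [-180.0, -0.0, 75.2]
ft_force: [1.1, -1.2, 0.9]
finger_gap: 85.4
grip_force: 0.0
1.1 [ 451.3 -199.   340.2] [-180.    -0.    75.2] 85.38425200850268
0.43 -0.18 0.07 0 0 -0.111
0.45 -0.13 0.07 0 0 -0.111
0.46 -0.07 0.07 0 0 -0.111
0.47 -0.02 0.07 0 0 -0.111
0.47 0.04 0.07 0 0 -0.111
0.46 0.09 0.07 0 0 -0.111
0.45 0.14 0.07 0 0 -0.111
```

Tracking is accurate, so I'll go on to a point above the pen.

```bash
python3 -m jog '0.43 -0.18 0.07 0 0 -0.111 -1;0.45 -0.13 0.07 0 0 -0.111 -1;0.46 -0.07 0.07 0 0 -0.111 -1;0.47 -0.02 0.07 0 0 -0.111 -1'
python3 -m jog '0.47 0.04 0.07 0 0 -0.111 -1;0.46 0.09 0.07 0 0 -0.111 -1;0.45 0.14 0.07 0 0 -0.111 -1;0 0 0 0 0 0 -1'
python3 plan.py 408.7 125.6 250 121.7 1
python3 - <<'E'
from h import *
a=snap('wrist')['img']; cv2.imwrite('pics/w1.png',cv2.resize(a,(800,600))[:,:,::-1])
t=np.radians(121.7);u=np.array([np.cos(t),np.sin(t),0]);c=np.array([408.7,125.6,8])
print((proj('wrist',[c-67.5*u,c,c+67.5*u])*800/512).round(0))
E
```

```text
time: 1.6
tool_pos: [426.0, -13.8, 312.2]
tcp_rot: [-180.0, -0.0, 101.8]
ft_force: [1.1, -0.7, 1.1]
finger_gap: 85.1
grip_force: 0.0
time: 2.1
tool_pos: [407.7, 127.3, 290.7]
tcp_rot: [-179.9, -0.1, 121.9]
ft_force: [-0.6, -0.3, 0.5]
finger_gap: 85.3
grip_force: 0.0
2.1 [407.7 127.3 290.7] [-1.799e+02 -1.000e-01  1.219e+02] 85.29379540523743
-0.02 -0.00 0.41 0 0 0.004
[[401. 400.]
 [402. 294.]
 [402. 173.]]
```

View pics/w1.png

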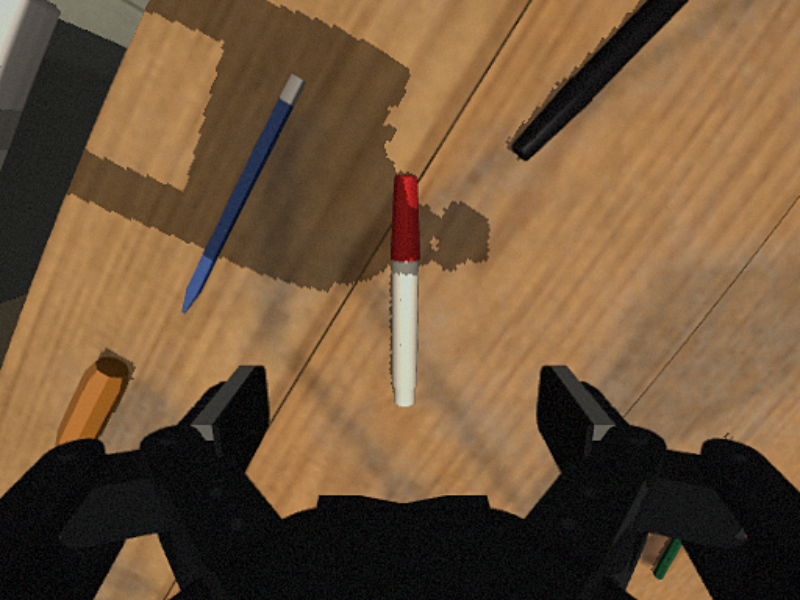

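The wrist view shows the pen upright in the picture, with its cap end at (405,175) and its tail at (404,406), within about 2 mm of the prediction.

```bash
python3 - <<'E'
from h import *
P=ray('wrist',np.array([[404,406],[405,175]])*.64,8);print(P,P.mean(0),np.linalg.norm(P[1]-P[0]),np.degrees(np.arctan2(*(P[1]-P[0])[1::-1])))
E
python3 plan.py 408.5 124 174.5 121.7 4
```

```text
[[447.82247392  65.58845572   8.        ]
 [375.16721466 182.93067181   8.        ]] [411.49484429 124.25956377   8.        ] 138.01442814200627 121.76471825751688
2.15 [408.2 126.  291.1] [-179.9   -0.   121.8] 85.20918936704653
-0.00 -0.00 0.29 0 0 0.000
-0.00 -0.00 0.29 0 0 0.000
-0.00 -0.00 0.29 0 0 0.000
-0.00 -0.00 0.29 0 0 0.000
```

```bash
python3 -m jog '-0.02 0.01 0.35 0 0 0 -1;0 0 0.35 0 0 0 -0.4;0 0 0.3 0 0 0 -0.2;0 0 0.1 0 0 0 -0.2;0 0 0.05 0 0 0 -0.2' 80
python3 -m jog '0 0 0 0 0 0 -0.2'
```

```text
time: 2.78
tool_pos: [411.1, 123.0, 176.8]
tcp_rot: [-180.0, 0.0, 121.5]
ft_force: [0.7, 0.4, 0.4]
finger_gap: 51.3
grip_force: 0.0
time: 2.9
tool_pos: [411.4, 123.5, 177.5]
tcp_rot: [179.9, 0.0, 121.6]
ft_force: [0.0, -0.8, 0.4]
finger_gap: 51.3
grip_force: 0.0
```

```bash
python3 -m jog '0 0 0.02 0 0 0 0.2;0 0 0 0 0 0 0.6;0 0 0 0 0 0 1;0 0 0 0 0 0 1;0 0 0 0 0 0 1' 80
python3 -m jog '0 0 0 0 0 0 1;0 0 0 0 0 0 1'
```

```text
time: 3.52
tool_pos: [411.2, 123.8, 175.6]
tcp_rot: [179.9, 0.0, 121.6]
ft_force: [-1.1, -0.0, 5.8]
finger_gap: 12.4
grip_force: 78.2
time: 3.78
tool_pos: [411.2, 123.8, 175.6]
tcp_rot: [179.9, 0.0, 121.6]
ft_force: [-1.2, -0.2, 5.1]
finger_gap: 12.3
grip_force: 78.2
```

```bash
python3 -m jog '0 0 -0.1 0 0 0 1;0 0 -0.3 0 0 0 1;0 0 -0.4 0 0 0 1;0 0 -0.4 0 0 0 1;0 0 0 0 0 0 1'
python3 - <<'E'
from h import *
a=snap('wrist')['img'];b=snap('side')['img']; s=sense();p=s['tool_pos']
q=(proj('side',[p-[0,0,165]])[0]).round().astype(int);print(q)
c=b[max(q[1]-60,0):q[1]+60,max(q[0]-80,0):q[0]+80]
o=np.hstack([cv2.resize(a,(400,300)),cv2.resize(c,(400,300),interpolation=cv2.INTER_CUBIC)])
cv2.imwrite('pics/g1.png',o[:,:,::-1])
E
python3 plan.py 408 125 290 121.7 1
```

```text
time: 4.4
tool_pos: [412.3, 124.0, 299.3]
tcp_rot: [179.6, 0.2, 121.6]
ft_force: [0.0, 0.2, -0.7]
finger_gap: 11.7
grip_force: 78.4
[272 210]
4.5 [410.9 123.7 295.4] [179.9   0.  121.6] 12.227979597721637
0.03 -0.02 0.05 0 0 -0.002
```

View pics/g1.png

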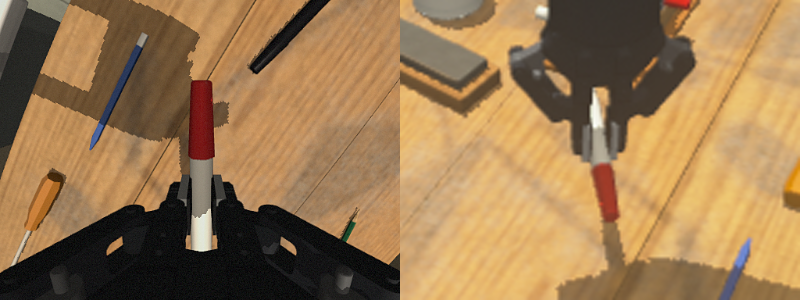

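The pen is held, with its cap end at (201,80) and its tail at (201,250) in the left half. I'll compute the pen's centre relative to the TCP.

```bash
python3 - <<'E'
from h import *
p=np.array([410.9,123.7,295.4])
t=np.radians(121.6);u=np.array([np.cos(t),np.sin(t),0])
v=np.array([np.sin(t),-np.cos(t),0])
for z in(128,):
  P=ray('wrist',np.array([[201,250],[201,80]])*1.28,z); print((P-p)@u,(P-p)@v)
  # fit: cap at +a, tail at -b with heights
  for off in(-6,-3,0,3):
    c=p+off*u; c[2]=z; print(off,(proj('wrist',[c-67.5*u,c+67.5*u])/1.28).round(1))
s=np.load('wrist.npz');print((np.linalg.inv(s['extrinsics'])@[*(p),1]).round(1))
print(np.abs(s['img'][325:384,250:265].astype(int)).mean(1).astype(int)[:, :].tolist()[::4])
E
```

```text
[-51.97511925  68.62790868] [3.26724806 3.26185721]
-6 [[196.8 272.8]
 [195.6  92.3]]
-3 [[196.7 269.7]
 [195.5  87.1]]
0 [[196.7 266.6]
 [195.5  82. ]]
3 [[196.7 263.5]
 [195.5  76.7]]
[-2.1 71.1 -8.4  1. ]
[[11, 12, 12], [13, 13, 12], [14, 15, 13], [11, 11, 12], [11, 13, 11], [10, 12, 11], [15, 15, 14], [14, 15, 14], [12, 12, 12], [14, 15, 14], [15, 16, 16], [17, 15, 15], [13, 14, 14], [12, 14, 13], [14, 13, 12]]
```

```bash
python3 plan.py 517 -275 285 179.35 9
```

```text
4.5 [410.9 123.7 295.4] [179.9   0.  121.6] 12.227979597721637
-0.44 -0.13 0.01 0 0 -0.107
-0.42 -0.18 0.01 0 0 -0.107
-0.40 -0.23 0.01 0 0 -0.107
-0.37 -0.27 0.01 0 0 -0.107
-0.34 -0.31 0.01 0 0 -0.107
-0.30 -0.34 0.01 0 0 -0.107
-0.26 -0.38 0.01 0 0 -0.107
-0.22 -0.40 0.01 0 0 -0.107
-0.17 -0.43 0.01 0 0 -0.107
```

```bash
python3 -m jog '-0.44 -0.13 0.01 0 0 -0.107 1;-0.42 -0.18 0.01 0 0 -0.107 1;-0.40 -0.23 0.01 0 0 -0.107 1;-0.37 -0.27 0.01 0 0 -0.107 1;-0.34 -0.31 0.01 0 0 -0.107 1'
python3 -m jog '-0.30 -0.34 0.01 0 0 -0.107 1;-0.26 -0.38 0.01 0 0 -0.107 1;-0.22 -0.40 0.01 0 0 -0.107 1;-0.17 -0.43 0.01 0 0 -0.107 1;0 0 0 0 0 0 1'
python3 -m jog '0 0 0 0 0 0 1'
python3 - <<'E'
from h import *
snap('top');a=snap('wrist')['img']; s=sense();p=s['tool_pos'];print(p,s['tcp_rot'])
o=np.load('top.npz')['img'][135:225,285:405]
o=np.hstack([cv2.resize(a,(400,300)),cv2.resize(o,(400,300),interpolation=cv2.INTER_CUBIC)])
cv2.imwrite('pics/p1.png',o[:,:,::-1])
# where clip lips and pen ends should appear in wrist half
P=[[553,-275,50],[481,-275,50]]
print((proj('wrist',P)/1.28).round(1))
E
python3 plan.py 517 -275 250 179.35 1
```

```text
time: 5.12
tool_pos: [469.0, -99.5, 288.0]
tcp_rot: [-180.0, -0.2, 153.9]
ft_force: [1.3, 0.1, 0.7]
finger_gap: 12.3
grip_force: 78.4
time: 5.75
tool_pos: [516.0, -277.8, 283.5]
tcp_rot: [179.9, -0.1, 179.3]
ft_force: [0.1, -0.7, -0.1]
finger_gap: 12.3
grip_force: 78.4
time: 5.88
tool_pos: [515.9, -274.9, 283.9]
tcp_rot: [179.9, -0.2, 179.3]
ft_force: [0.3, 0.9, -0.0]
finger_gap: 12.5
grip_force: 78.4
[ 516.13625914 -274.27773322  284.74603857] [ 1.79929793e+02 -8.77233013e-02  1.79377349e+02]
[[200.8 194.3]
 [199.9 121.6]]
5.975 [ 516.1 -274.3  284.7] [ 1.799e+02 -1.000e-01  1.794e+02] 12.27466390640415
-0.01 -0.01 0.35 0 0 0.000
```

View pics/p1.png

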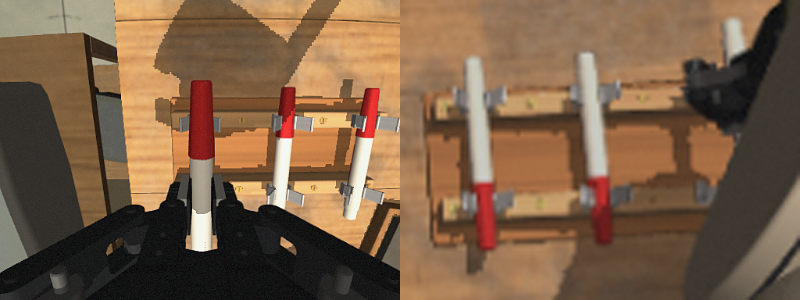

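The pen hangs over the empty place, parallel to the others. In the left half the pen is at (201,80–250) and the empty clip's left jaw is at about (182,122). One close crop will settle the sideways fit.

```bash
python3 - <<'E'
from h import *
a=np.load('wrist.npz')['img'][95:215,212:412]
cv2.imwrite('pics/p2.png',cv2.resize(a,(800,480),interpolation=cv2.INTER_CUBIC)[:,:,::-1])
f=lambda P:((proj('wrist',P)-[212,95]+.5)*4-.5).round(0).tolist()
print('B clip near',f([[481,-195.6,44],[481,-195.6+16.5,63],[481,-195.6-16.5,63]]))
print('C clip near',f([[481,-275.6+16.5,63],[481,-275.6-16.5,63]]))
print('B ends',f([[450,-195.6,44],[585,-195.6,44]]))
print('per mm',np.array(f([[481,-200,63]]))-f([[481,-210,63]]))
E
```

```text
B clip near [[613.0, 235.0], [750.0, 251.0], [556.0, 253.0]]
C clip near [[273.0, 255.0], [73.0, 257.0]]
B ends [[626.0, 60.0], [568.0, 737.0]]
per mm [[59.  0.]]
```

View pics/p2.png

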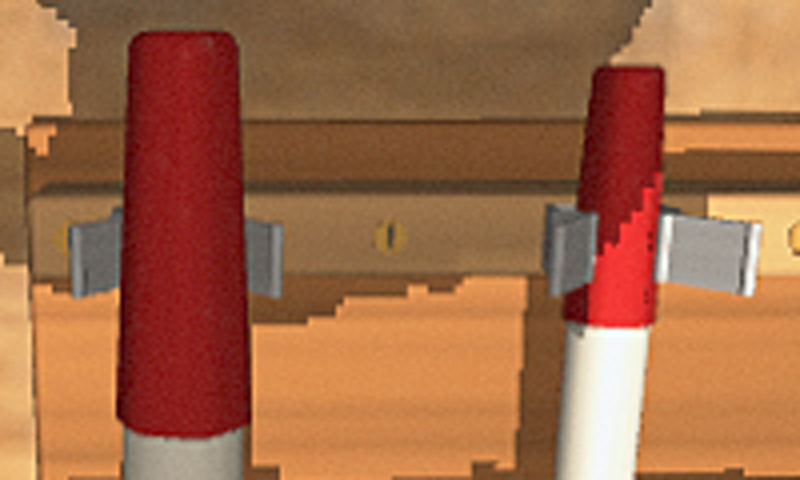

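```bash
python3 -m jog '-0.01 -0.025 0.15 0 0 0 1;0 0 0.15 0 0 0 1;0 0 0.1 0 0 0 1;0 0 0.05 0 0 0 1;0 0 0 0 0 0 1'
python3 -m jog '0 0 0.03 0 0 0 1;0 0 0.03 0 0 0 1;0 0 0 0 0 0 1'
```

```text
time: 6.6
tool_pos: [517.3, -277.7, 240.1]
tcp_rot: [180.0, -0.0, 179.4]
ft_force: [0.3, 0.2, -0.1]
finger_gap: 12.4
grip_force: 78.4
time: 6.98
tool_pos: [517.4, -277.9, 234.6]
tcp_rot: [180.0, -0.0, 179.4]
ft_force: [-0.0, 0.1, 0.0]
finger_gap: 12.1
grip_force: 78.4
```

```bash
for i in 1 2 3; do python3 -m jog '0 0 0.03 0 0 0 1;0 0 0 0 0 0 1' | grep -E 'tool|ft|gap'; done
```

```text
tool_pos: [517.4, -277.8, 231.4]
ft_force: [0.3, 0.1, 0.4]
finger_gap: 12.0
tool_pos: [517.3, -277.7, 228.3]
ft_force: [-1.2, -0.4, -0.2]
finger_gap: 11.2
tool_pos: [517.8, -277.6, 227.1]
ft_force: [-3.9, 6.1, 12.9]
finger_gap: 11.6
```

The +y reaction means the pen sits too far to -y. I'll back off and shift about 2 mm.

```bash
python3 -m jog '0 0.02 -0.02 0 0 0 1;0 0 0 0 0 0 1' | grep -E 'tool|rot|ft|gap'; for i in 1 2; do python3 -m jog '0 0 0.02 0 0 0 1;0 0 0 0 0 0 1' | grep -E 'tool|rot|ft|gap'; done
```

```text
tool_pos: [517.7, -275.7, 228.1]
tcp_rot: [180.0, 0.0, 179.4]
ft_force: [-0.2, 2.5, 4.8]
finger_gap: 10.6
tool_pos: [517.9, -275.9, 226.9]
tcp_rot: [-180.0, 0.1, 179.4]
ft_force: [-2.3, 3.6, 11.4]
finger_gap: 10.9
tool_pos: [518.0, -276.1, 224.4]
tcp_rot: [-180.0, 0.1, 179.4]
ft_force: [-0.3, 1.9, 5.3]
finger_gap: 10.7
```

```bash
python3 - <<'E'
from h import *
a=snap('wrist')['img'];b=snap('side')['img']
q=(proj('side',[[517,-275,50]])[0]).astype(int)
c=b[q[1]-45:q[1]+45,q[0]-60:q[0]+60]
o=np.hstack([cv2.resize(a,(400,300)),cv2.resize(c,(400,300),interpolation=cv2.INTER_CUBIC)])
cv2.imwrite('pics/q1.png',o[:,:,::-1])
E
```

```text
(no output)
```

View pics/q1.png

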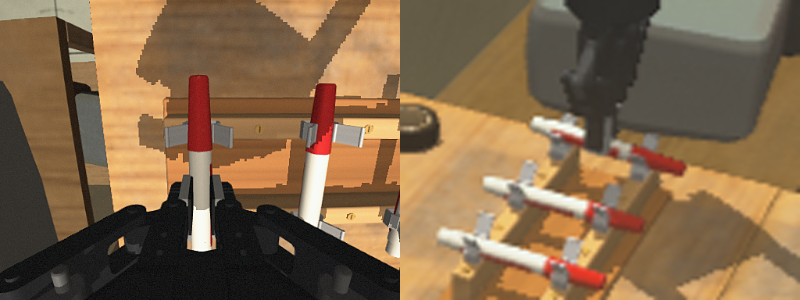

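The pen lies in both clip mouths, level, with its cap end at (200,75) in the left half. It has slid a little in the grip. I'll keep pressing in small steps.

```bash
for i in 1 2 3; do python3 -m jog '0 0 0.02 0 0 0 1;0 0 0 0 0 0 1' | grep -E 'tool|rot|ft|gap'; done
```

```text
tool_pos: [518.1, -276.2, 222.9]
tcp_rot: [-179.9, 0.1, 179.4]
ft_force: [-1.0, 2.1, 8.1]
finger_gap: 10.6
tool_pos: [517.3, -275.8, 219.1]
tcp_rot: [180.0, -0.0, 179.4]
ft_force: [0.8, 1.8, -0.7]
finger_gap: 10.8
tool_pos: [517.4, -275.8, 217.3]
tcp_rot: [180.0, -0.0, 179.4]
ft_force: [1.2, 2.1, -0.1]
finger_gap: 10.6
```

The force fell to zero at z ≈ 221, so it has snapped in. I'll go on until it seats on the rails.

```bash
for i in 1 2 3 4; do python3 -m jog '0 0 0.02 0 0 0 1;0 0 0 0 0 0 1' | grep -E 'tool|ft|gap'; done
```

```text
tool_pos: [517.7, -275.8, 216.1]
ft_force: [-0.2, 3.1, 6.9]
finger_gap: 10.4
tool_pos: [517.8, -275.8, 215.7]
ft_force: [-6.4, 6.8, 18.8]
finger_gap: 10.8
tool_pos: [517.9, -275.9, 215.5]
ft_force: [-13.4, 11.5, 34.5]
finger_gap: 10.8
tool_pos: [518.0, -275.9, 215.3]
ft_force: [-20.0, 15.9, 49.3]
finger_gap: 10.5
```

It is stiffly seated at z ≈ 215.5. I'll ease off, open the fingers, rise and look.

```bash
python3 -m jog '0 0 -0.06 0 0 0 1;0 0 0 0 0 0 0.2;0 0 0 0 0 0 -0.1;0 0 0 0 0 0 -0.1;0 0 0 0 0 0 -0.1'
python3 -m jog '0 0 -0.3 0 0 0 -0.1;0 0 -0.4 0 0 0 -0.1;0.3 0 -0.4 0 0 0 -0.1;0.5 0 -0.3 0 0 0 -0.1;0.5 0 0 0 0 0 -0.1'
python3 -m jog '0.5 0 0 0 0 0 -0.1;0.5 0 0 0 0 0 -0.1;0 0 0 0 0 0 -0.1'
python3 - <<'E'
from h import *
a=snap('top')['img'][140:220,290:400];b=snap('side')['img']
q=(proj('side',[[517,-215,50]])[0]).astype(int)
c=b[q[1]-44:q[1]+44,q[0]-55:q[0]+55]
o=np.hstack([cv2.resize(x,(400,320),interpolation=cv2.INTER_CUBIC) for x in(a,c)])
cv2.imwrite('pics/r1.png',o[:,:,::-1])
print(q)
A,B=[518.3,-115.3],[517.6,-195.6]
for z in(44,48,52): print(z,((proj('side',[[584.5,-275.5,z],[449.5,-275.5,z],[584.8,-196,z],[450.5,-195.2,z]])-[q[0]-55,q[1]-44])*[400/110,320/88]).round(0).tolist())
E
```

```text
time: 10.95
tool_pos: [517.4, -275.9, 215.2]
tcp_rot: [180.0, -0.0, 179.4]
ft_force: [0.0, -0.0, -1.0]
finger_gap: 46.8
grip_force: 0.0
time: 11.58
tool_pos: [387.1, -274.9, 359.0]
tcp_rot: [-179.8, 0.2, 179.4]
ft_force: [-0.7, -0.1, 0.5]
finger_gap: 47.2
grip_force: 0.0
time: 11.95
tool_pos: [285.3, -273.3, 355.5]
tcp_rot: [-180.0, -0.0, 179.2]
ft_force: [-0.3, 0.2, 0.7]
finger_gap: 46.9
grip_force: 0.0
[286 140]
44 [[153.0, 106.0], [318.0, 148.0], [108.0, 157.0], [279.0, 204.0]]
48 [[153.0, 102.0], [319.0, 144.0], [108.0, 153.0], [280.0, 200.0]]
52 [[153.0, 97.0], [319.0, 139.0], [109.0, 148.0], [280.0, 195.0]]
```

View pics/r1.png

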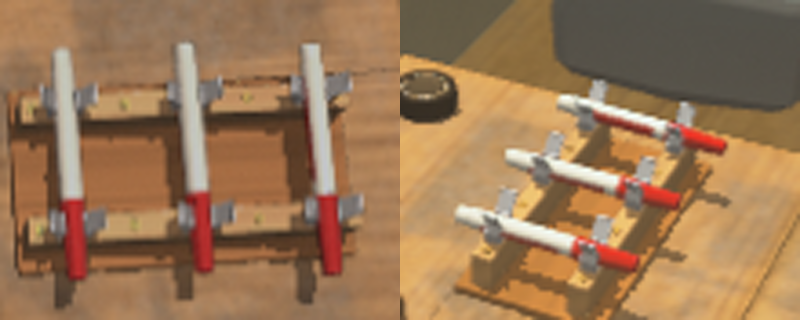

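Both pictures show all three pens in their clips, and the new one is snapped between both jaw pairs. Its ends are at (311,44) and (332,272) on the left, and (559,101) and (725,146) on the right. I'll triangulate it against its neighbour to check the height and centring.

```bash
python3 - <<'E'
from h import *
from scipy.optimize import least_squares
T=lambda p:(np.array(p,float)+.5)*[110/400,80/320]-.5+[290,140]
S=lambda p:(np.array(p,float)+.5)*[110/400,88/320]-.5+[286-55,140-44]
pts={'B':([184,44],[204,270],[108,155],[278,200]),'C':([311,44],[332,272],[159,101],[325,146])}
for k,(t0,t1,s0,s1) in pts.items():
  E=[]
  for t,s in((t0,s0),(t1,s1)):
    r=least_squares(lambda X:np.r_[(proj('top',X)-T(t))[0],(proj('side',X)-S(s))[0]],[515,-240,44]); E.append(r.x)
  E=np.array(E);print(k,E.round(1).tolist(),E.mean(0).round(1),np.linalg.norm(E[1]-E[0]).round(1),'ang',np.degrees(np.arctan2(*(E[0]-E[1])[1::-1])).round(2))
# colours across pens at mid (below centre) in side view
b=np.load('side.npz')['img']; 
for n,c in(('C',(225,122)),('B',(178,172))):
  for dy in range(-16,32,4):
    u,v=S([c[0],c[1]+dy]).round().astype(int); print(n,dy,b[v,u].tolist(),end=' ')
  print()
E
```

```text
B [[584.3, -194.6, 47.9], [450.8, -192.8, 50.1]] [ 517.5 -193.7   49. ] 133.5 ang -0.78
C [[579.7, -277.0, 49.8], [444.5, -274.0, 49.4]] [ 512.1 -275.5   49.6] 135.2 ang -1.29
C -16 [148, 116, 68] C -12 [210, 214, 189] C -8 [237, 242, 237] C -4 [233, 229, 214] C 0 [177, 112, 98] C 4 [130, 51, 39] C 8 [112, 55, 43] C 12 [216, 163, 96] C 16 [198, 148, 87] C 20 [196, 132, 70] C 24 [201, 133, 68] C 28 [203, 134, 67] 
B -16 [112, 87, 58] B -12 [110, 87, 58] B -8 [205, 186, 159] B -4 [237, 241, 229] B 0 [240, 240, 226] B 4 [224, 220, 198] B 8 [168, 147, 129] B 12 [120, 74, 62] B 16 [161, 100, 57] B 20 [193, 128, 66] B 24 [204, 136, 67] B 28 [201, 134, 67]
```

```bash
python3 - <<'E'
from h import *
a=np.load('top.npz')['img']; b=np.load('side.npz')['img']
# top rows 172..180 ; row = y*.25+140, col = x*.275+290
for row in(170,175,180,185):
  print(row,'B',[tuple(map(int,v)) for v in a[row,335:349]]); print('   C',[tuple(map(int,v)) for v in a[row,369:384]])
for n,(u0,v0) in {'C':(292,119),'B':(279,134)}.items():
  for du in(-6,0,6): print(n,du,[tuple(map(int,v)) for v in b[v0+int(du*.27):v0+int(du*.27)+16,u0+du]])
E
```

```text
170 B [(63, 49, 36), (64, 49, 36), (66, 50, 36), (64, 46, 32), (96, 84, 75), (150, 139, 126), (186, 175, 159), (196, 193, 184), (196, 198, 189), (196, 195, 179), (148, 140, 124), (87, 72, 59), (68, 51, 36), (70, 51, 35)]
   C [(85, 59, 40), (85, 57, 38), (85, 58, 38), (89, 60, 39), (80, 50, 34), (89, 32, 27), (152, 133, 120), (190, 179, 163), (197, 196, 185), (195, 197, 195), (197, 195, 178), (130, 113, 95), (106, 71, 46), (161, 106, 65), (165, 110, 68)]
175 B [(93, 62, 40), (93, 63, 40), (92, 62, 40), (92, 62, 40), (84, 59, 44), (130, 118, 106), (177, 165, 150), (194, 191, 176), (196, 198, 190), (196, 198, 186), (192, 184, 167), (150, 122, 101), (152, 99, 62), (159, 104, 65)]
   C [(86, 57, 37), (88, 59, 39), (87, 59, 38), (88, 59, 38), (87, 59, 38), (81, 43, 30), (112, 67, 62), (171, 154, 139), (192, 187, 169), (197, 197, 200), (196, 198, 189), (194, 186, 170), (153, 106, 71), (153, 100, 62), (153, 101, 62)]
180 B [(128, 85, 54), (88, 59, 38), (88, 57, 37), (88, 59, 38), (87, 58, 39), (101, 85, 75), (151, 140, 128), (186, 177, 161), (196, 195, 191), (197, 199, 195), (196, 196, 182)
[... 1627 characters left out ...]
, (200, 199, 196), (177, 171, 159), (235, 239, 226), (238, 237, 222), (219, 214, 190), (168, 147, 130), (121, 75, 63), (114, 79, 62), (117, 91, 62), (112, 88, 59), (111, 87, 58)]
B 0 [(232, 185, 110), (234, 187, 112), (232, 185, 108), (230, 183, 108), (190, 144, 88), (136, 106, 68), (115, 90, 61), (218, 220, 196), (238, 242, 230), (237, 236, 220), (217, 211, 186), (151, 120, 105), (113, 62, 50), (116, 78, 50), (125, 88, 51), (189, 126, 65)]
B 6 [(105, 83, 56), (104, 82, 55), (111, 86, 58), (116, 86, 54), (123, 88, 52), (126, 89, 52), (126, 89, 52), (145, 107, 73), (234, 239, 230), (240, 243, 233), (232, 230, 213), (198, 188, 167), (134, 99, 86), (122, 67, 47), (190, 125, 64), (202, 135, 67)]
```

```bash
ls pics; python3 - <<'E'
from h import *
import glob
print('loose pen, first side view, columns through white part')
b=cv2.imread('pics/side_0.10.png') if glob.glob('pics/side_0.10.png') else cv2.imread(sorted(glob.glob('pics/side_*'))[0])
b=b[:,:,::-1]
print([tuple(map(int,v)) for v in b[244,260:280]])
for f in sorted(glob.glob('pics/wrist_*'),key=lambda f:float(f.split('_')[1][:-4])):
  w=cv2.imread(f)[:,:,::-1]
  for r in(215,225): print(f,r,[tuple(map(int,v)) for v in w[r,240:276:2]])
E
```

```text
c1.png
c2.png
g1.png
p1.png
p2.png
q1.png
r1.png
s2.png
side_0.10.png
side_12.05.png
side_4.50.png
side_8.57.png
t2.png
top_0.05.png
top_12.00.png
top_5.92.png
w1.png
wrist_2.15.png
wrist_4.45.png
wrist_5.97.png
wrist_8.53.png
loose pen, first side view, columns through white part
[(219, 175, 121), (217, 175, 122), (214, 173, 123), (209, 171, 122), (206, 169, 122), (172, 138, 110), (218, 209, 183), (238, 235, 218), (241, 242, 229), (241, 242, 229), (241, 239, 224), (233, 227, 207), (176, 159, 132), (203, 156, 97), (214, 163, 99), (208, 160, 99), (213, 163, 102), (218, 168, 105), (221, 172, 106), (220, 169, 104)]
pics/wrist_2.15.png 215 [(169, 128, 87), (158, 117, 77), (157, 119, 77), (154, 116, 71), (157, 117, 74), (65, 47, 29), (159, 149, 134), (200, 188, 163), (207, 208, 182), (204, 210, 190), (202, 209, 194), (209, 210, 185), (198, 185, 163), (135, 132, 117), (165, 133, 95), (170, 131, 96), (172, 136, 99), (166, 134, 95)]
pics/wrist_2.15.png 225 [(166, 126, 80), (174, 129, 86), (177, 133, 85), (172, 131, 86), (165, 122, 81), (173, 123, 75), (154, 144, 129), (201, 189, 165), (204, 
[... 1375 characters left out ...]
139), (152, 145, 127), (145, 138, 123), (62, 51, 47), (80, 75, 74)]
pics/wrist_8.53.png 215 [(229, 151, 87), (92, 101, 99), (145, 135, 121), (161, 149, 135), (164, 155, 135), (175, 167, 147), (181, 171, 150), (186, 175, 156), (187, 178, 155), (189, 177, 156), (185, 173, 155), (175, 164, 147), (170, 160, 142), (162, 153, 135), (141, 117, 107), (94, 16, 14), (210, 138, 77), (201, 125, 75)]
pics/wrist_8.53.png 225 [(77, 75, 74), (71, 69, 67), (63, 59, 46), (147, 143, 125), (168, 159, 140), (171, 162, 144), (184, 174, 154), (183, 172, 151), (186, 175, 155), (189, 180, 158), (185, 174, 157), (179, 167, 148), (177, 164, 147), (161, 150, 132), (141, 134, 123), (0, 0, 0), (81, 81, 78), (73, 76, 68)]
```

The red underside now shows on the +y side of the pen. It rolled about its own axis in the grip when it met the jaw, so it may not be sitting on its flat. I'll measure the roll from directly above.

```bash
python3 -m jog '-0.6 0 0 0 0 0 -0.1;-0.6 0 0 0 0 0 -0.1;-0.6 0 0.1 0 0 0 -0.1;-0.6 0 0.2 0 0 0 -0.1;-0.6 0 0.2 0 0 0 -0.1'
python3 -m jog '0 0 0 0 0 0 -0.1'
cat > prof.py <<'E'
from h import *
# transverse profile of pens C and B at the white part, in mm about the nominal axis, z=44
snap('wrist')
im=np.load('wrist.npz')['img']; s=sense(); print(s['tool_pos'].round(1),np.load('wrist.npz')['extrinsics'][:3,3].round(1))
for n,y0 in(('C',-275.5),('B',-195.3)):
  for x in(505,525):
    o=np.arange(-12,12.1,1.0); q=proj('wrist',[[x,y0+d,44] for d in o]).astype(np.float32)
    if q.min()<0 or q[:,0].max()>511 or q[:,1].max()>383: print(n,x,'out');continue
    v=cv2.remap(im,q[:,0].reshape(1,-1),q[:,1].reshape(1,-1),cv2.INTER_LINEAR)[0]
    print(n,x,' '.join('%d:%d/%d'%(d,c[0],c[1]) for d,c in zip(o,v)))
E
python3 prof.py
```

```text
time: 12.68
tool_pos: [589.6, -275.6, 304.7]
tcp_rot: [-180.0, 0.0, 179.5]
ft_force: [-0.1, -0.8, 0.7]
finger_gap: 47.1
grip_force: 0.0
time: 12.8
tool_pos: [589.2, -274.3, 298.1]
tcp_rot: [179.7, -0.5, 179.6]
ft_force: [-0.5, 0.9, 0.2]
finger_gap: 47.4
grip_force: 0.0
[ 587.9 -275.   301.1] [ 522.5 -273.9  267.8]
C 505 -12:104/69 -11:106/71 -10:107/69 -9:105/65 -8:106/93 -7:133/124 -6:139/133 -5:149/141 -4:155/144 -3:161/152 -2:164/155 -1:167/156 0:168/158 1:166/158 2:156/147 3:152/145 4:145/139 5:133/121 6:93/32 7:78/37 8:113/77 9:109/71 10:108/71 11:107/67 12:109/72
C 525 -12:108/72 -11:107/72 -10:108/71 -9:108/66 -8:101/102 -7:125/117 -6:136/128 -5:150/139 -4:151/143 -3:159/149 -2:163/154 -1:166/156 0:166/157 1:162/153 2:153/145 3:151/142 4:143/137 5:126/110 6:90/22 7:91/45 8:107/72 9:110/72 10:106/68 11:107/71 12:107/69
B 505 -12:105/67 -11:107/69 -10:109/71 -9:107/70 -8:100/70 -7:96/87 -6:109/105 -5:122/116 -4:130/123 -3:139/133 -2:146/139 -1:159/150 0:171/159 1:178/166 2:177/164 3:172/160 4:163/154 5:160/151 6:149/142 7:144/138 8:108/87 9:89/55 10:117/76 11:197/128 12:189/122
B 525 -12:103/67 -11:106/70 -10:110/71 -9:108/68 -8:97/62 -7:89/84 -6:107/100 -5:119/113 -4:127/121 -3:139/131 -2:149/141 -1:157/148 0:168/159 1:169/159 2:165/156 3:159/150 4:162/152 5:156/148 6:151/142 7:139/133 8:164/120 9:190/121 10:190/123 11:190/122 12:188/121
```

The roll is about 100°: the flat faces +y and slightly up. The pen also sits about 4 mm towards -x. To mend this I'll grip it at the true grasp point, turn it back about its own axis in strokes from -10° to +25°, and shift it.

```bash
python3 -m jog '0.36 -0.01 0.2 0 0 0 0.25;0.36 0 0.2 0 0 0 0.25;0 0 0 0 0 0 0.25' | grep -E 'time|tool|gap'; python3 -m jog '0 0 0.2 0 0 0 0.25;0 0 0.25 0 0 0 0.25;0 0 0.12 0 0 0 0.25;0 0 0 0 0 0 0.25'
```

```text
time: 13.22
tool_pos: [511.2, -276.1, 264.6]
finger_gap: 32.0
time: 13.72
tool_pos: [514.2, -276.6, 208.3]
tcp_rot: [180.0, -0.1, 179.4]
ft_force: [0.1, -0.2, 0.4]
finger_gap: 31.8
grip_force: 0.0
```

```bash
python3 -m jog '0 0 0.03 0 0 0 0.25;0 -0.13 0.006 -0.083 0 0 0.25;0 -0.14 0.006 -0.083 0 0 0.25;0 0 0 0 0 0 0.25' 40 ; python3 -m jog '0 0 0 0 0 0 1;0 0 0 0 0 0 1;0 0 0 0 0 0 1'
```

```text
time: 14.22
tool_pos: [514.0, -305.3, 204.4]
tcp_rot: [170.1, 0.1, 179.3]
ft_force: [0.3, -0.3, 0.2]
finger_gap: 32.1
grip_force: 0.0
time: 14.6
tool_pos: [514.0, -303.2, 203.9]
tcp_rot: [170.1, 0.0, 179.4]
ft_force: [0.7, -0.5, -0.4]
finger_gap: 13.0
grip_force: 39.3
```

```bash
python3 -m jog '0 0.24 0.018 0.146 0 0 1;0 0.24 0.018 0.146 0 0 1;0 0.24 0.018 0.146 0 0 1;0 0.24 0.018 0.146 0 0 1;0 0 0 0 0 0 1'
```

```text
time: 15.22
tool_pos: [514.3, -207.0, 190.2]
tcp_rot: [-154.9, -0.2, 179.6]
ft_force: [-1.5, -1.0, -2.8]
finger_gap: 13.5
grip_force: 39.4
```

```bash
python3 -m jog '0 0 0 0 0 0 0.25;0 0 0 0 0 0 0.25;0 -0.24 0.018 -0.146 0 0 0.25;0 -0.24 0.018 -0.146 0 0 0.25;0 -0.24 0.018 -0.146 0 0 0.25'|grep -E 'tool|ft|gap'; python3 -m jog '0 -0.24 0.018 -0.146 0 0 0.25;0 0 0 0 0 0 0.25;0 0 0 0 0 0 1;0 0 0 0 0 0 1;0 0 0 0 0 0 1'|grep -E 'tool|ft|gap'
python3 -m jog '0 0.24 0.018 0.146 0 0 1;0 0.24 0.018 0.146 0 0 1;0 0.24 0.018 0.146 0 0 1;0 0.24 0.018 0.146 0 0 1;0 0 0 0 0 0 1'
```

```text
tool_pos: [514.5, -281.9, 208.3]
ft_force: [0.3, 0.0, -0.5]
finger_gap: 32.0
tool_pos: [514.0, -302.5, 204.2]
ft_force: [-0.6, 0.8, -0.8]
finger_gap: 14.2
time: 17.1
tool_pos: [515.4, -206.4, 192.1]
tcp_rot: [-154.7, 0.0, 179.7]
ft_force: [-2.1, 5.2, 5.9]
finger_gap: 14.2
grip_force: 40.6
```

```bash
python3 -m jog '0 0 0 0 0 0 0.25;0 0 0 0 0 0 0.25;0 -0.22 0.016 -0.139 0 0 0.25;0 -0.22 0.016 -0.139 0 0 0.25;0 -0.22 0.016 -0.139 0 0 0.25'|grep -E 'tool|ft|gap|rot'; python3 -m jog '0 0 -0.4 0 0 0 0.25;-0.1 0 -0.4 0 0 0 0.25;-0.35 0 -0.2 0 0 0 0.25;-0.3 0 0 0 0 0 0.25;0 0 0 0 0 0 0.25'|grep -E 'time|tool|rot'; sed -i 's/range/range/' prof.py; python3 prof.py; python3 - <<'E'
from h import *
b=snap('side')['img']
for n,(u0,v0) in {'C':(292,119),'B':(279,134)}.items():
  for du in(-6,0,6): print(n,du,[tuple(map(int,v)) for v in b[v0+int(du*.27)+4:v0+int(du*.27)+15,u0+du]])
E
```

```text
tool_pos: [514.3, -274.9, 207.0]
tcp_rot: [179.8, 0.1, 179.4]
ft_force: [0.1, -0.5, -0.4]
finger_gap: 32.3
time: 18.35
tool_pos: [590.2, -274.9, 306.1]
tcp_rot: [-179.9, 0.1, 179.4]
[ 589.2 -274.9  305.5] [ 523.8 -274.4  275.2]
C 505 -12:110/72 -11:112/74 -10:110/71 -9:112/71 -8:114/75 -7:75/31 -6:125/121 -5:138/130 -4:149/141 -3:154/145 -2:164/153 -1:173/164 0:181/172 1:182/171 2:171/163 3:162/152 4:156/149 5:147/139 6:141/133 7:123/117 8:97/77 9:113/72 10:112/71 11:110/72 12:112/73
C 525 -12:111/71 -11:110/72 -10:111/72 -9:110/71 -8:115/77 -7:91/50 -6:121/112 -5:138/133 -4:146/138 -3:155/147 -2:157/149 -1:170/162 0:176/165 1:172/161 2:163/153 3:159/149 4:153/145 5:146/138 6:142/134 7:126/120 8:93/71 9:110/70 10:109/71 11:105/67 12:109/70
B 505 -12:109/69 -11:110/71 -10:109/67 -9:111/71 -8:102/73 -7:95/90 -6:111/105 -5:127/118 -4:136/128 -3:144/135 -2:152/142 -1:162/150 0:173/163 1:179/171 2:179/169 3:169/162 4:165/157 5:160/150 6:158/148 7:148/143 8:114/92 9:122/76 10:145/94 11:202/129 12:197/127
B 525 -12:111/74 -11:106/67 -10:111/73 -9:109/70 -8:94/64 -7:94/92 -6:109/103 -5:124/1
[... 578 characters left out ...]
112, 65), (144, 112, 63), (148, 113, 66), (174, 156, 127), (180, 172, 151), (172, 166, 147), (159, 153, 135), (139, 133, 118), (119, 98, 85), (215, 161, 95)]
B -6 [(132, 128, 122), (135, 132, 125), (134, 129, 118), (190, 189, 168), (235, 233, 217), (221, 216, 193), (170, 149, 132), (122, 74, 62), (115, 78, 62), (117, 91, 61), (112, 88, 57)]
B 0 [(135, 104, 67), (118, 92, 60), (111, 86, 58), (148, 137, 116), (172, 165, 145), (171, 165, 146), (161, 154, 136), (135, 101, 88), (112, 59, 47), (116, 77, 47), (126, 88, 50)]
B 6 [(123, 88, 51), (126, 88, 49), (127, 88, 50), (128, 91, 59), (170, 161, 141), (178, 171, 151), (171, 165, 146), (157, 147, 131), (125, 85, 74), (108, 58, 43), (121, 82, 48)]
```

Comparing with B shows that the whole lower half of a pen is red. The first roll was therefore about +40°, and the strokes overshot to about -30°. I'll turn it back about 27° and shift it about 3 mm in +x in the same grip.

```bash
python3 -m jog '0.37 0 0.2 0 0 0 0.25;0.38 0 0.2 0 0 0 0.25;0 0 0.25 0 0 0 0.25;0 0 0.25 0 0 0 0.25;0 0 0.12 0 0 0 0.25'|grep -E 'tool|gap'; python3 -m jog '0 0.2 0.013 0.125 0 0 0.25;0 0.2 0.013 0.125 0 0 0.25;0 0 0 0 0 0 0.25'; python3 -m jog '0 0 0 0 0 0 1;0 0 0 0 0 0 1;0 0 0 0 0 0 1'
```

```text
tool_pos: [512.5, -273.5, 202.2]
finger_gap: 31.9
time: 19.45
tool_pos: [514.2, -232.4, 198.4]
tcp_rot: [-165.0, -0.1, 179.5]
ft_force: [-0.7, 0.6, 0.3]
finger_gap: 31.9
grip_force: 0.0
time: 19.82
tool_pos: [514.7, -234.6, 199.2]
tcp_rot: [-165.1, 0.0, 179.3]
ft_force: [-0.6, 5.3, 3.5]
finger_gap: 14.3
grip_force: 39.1
```

```bash
python3 -m jog '-0.015 -0.24 0.019 -0.15 0 0 1;-0.02 -0.24 0.019 -0.15 0 0 1;0 -0.24 0.019 -0.15 0 0 1;0 0 0 0 0 0 1'; python3 -m jog '0 0 0 0 0 0 0.25;0 0 0 0 0 0 0.25;0 0.215 0.02 0.133 0 0 0.25;0 0.1 0.006 0.067 0 0 0.25;0 0 -0.4 0 0 0 0.25' | grep -E 'tool|ft'; python3 -m jog '-0.1 0 -0.4 0 0 0 0.25;-0.35 0 -0.2 0 0 0 0.25;-0.3 0 0 0 0 0 0.25;0 0 0 0 0 0 0.25'|grep -E 'time|tool|rot'; python3 prof.py; python3 - <<'E'
from h import *
b=snap('side')['img']
for n,(u0,v0) in {'C':(292,119),'B':(279,134)}.items():
  for du in(0,6): print(n,du,[tuple(map(int,v)) for v in b[v0+int(du*.27)+4:v0+int(du*.27)+15,u0+du]])
E
```

```text
time: 20.32
tool_pos: [516.3, -309.1, 200.1]
tcp_rot: [168.0, -0.0, 179.1]
ft_force: [0.3, 0.0, 0.4]
finger_gap: 14.4
grip_force: 39.7
tool_pos: [516.4, -270.6, 240.4]
ft_force: [-0.0, -0.3, 0.2]
time: 21.45
tool_pos: [594.3, -273.4, 304.2]
tcp_rot: [-179.9, 0.1, 179.5]
[ 593.2 -273.6  303.5] [ 527.9 -273.1  273.2]
C 505 -12:109/71 -11:109/71 -10:111/71 -9:113/71 -8:104/75 -7:122/116 -6:138/133 -5:150/140 -4:156/147 -3:160/152 -2:169/159 -1:167/158 0:165/157 1:168/158 2:163/153 3:155/147 4:152/142 5:140/132 6:128/124 7:110/77 8:111/73 9:111/73 10:110/71 11:109/70 12:109/72
C 525 -12:110/72 -11:108/71 -10:111/73 -9:108/67 -8:102/74 -7:122/115 -6:137/130 -5:147/139 -4:154/144 -3:161/152 -2:160/150 -1:164/155 0:163/156 1:163/154 2:158/147 3:153/146 4:147/139 5:136/130 6:126/123 7:107/77 8:110/73 9:107/66 10:108/70 11:107/69 12:106/69
B 505 -12:114/73 -11:112/72 -10:111/74 -9:110/71 -8:101/74 -7:94/89 -6:110/104 -5:121/116 -4:132/127 -3:144/137 -2:150/141 -1:160/151 0:170/160 1:180/171 2:178/167 3:170/161 4:164/155 5:160/151 6:153/142 7:145/139 8:107/84 9:104/63 10:111/71 11:111/72 12:10
[... 294 characters left out ...]
48, 115, 67), (147, 115, 67), (201, 151, 91), (180, 166, 141), (175, 168, 150), (167, 160, 142), (145, 124, 109), (116, 65, 55), (139, 85, 56), (140, 104, 66)]
C 6 [(148, 115, 66), (145, 112, 65), (144, 112, 63), (149, 113, 66), (171, 141, 110), (176, 167, 146), (175, 168, 150), (163, 157, 139), (126, 87, 76), (106, 50, 40), (186, 135, 80)]
B 0 [(135, 104, 67), (119, 92, 61), (111, 86, 57), (148, 137, 116), (172, 166, 146), (172, 165, 146), (161, 155, 136), (135, 100, 88), (112, 59, 46), (117, 77, 48), (127, 88, 50)]
B 6 [(123, 88, 51), (127, 89, 50), (127, 88, 50), (127, 91, 58), (171, 161, 141), (178, 171, 151), (171, 165, 146), (157, 147, 131), (125, 85, 73), (108, 58, 42), (121, 82, 48)]
```

C now matches B in both views, with its flat down. I'll withdraw and check its ends and height against B once.

```bash
python3 -m jog '0.3 0 -0.3 0 0 0 0.25;0.6 0 -0.2 0 0 0 0.25;0.6 0 0 0 0 0 0.25;0.6 0 0 0 0 0 0.25;0.6 0 0 0 0 0 0.25' | grep -E 'time|tool'; python3 -m jog '0.4 0 0 0 0 0 0.25;0 0 0 0 0 0 0.25' | grep -E 'time|tool'
python3 - <<'E'
from h import *
snap('top');snap('side')
# along-axis profile: saturation/brightness contrast vs bench to find ends
for cam in('top','side'):
  im=np.load(cam+'.npz')['img']
  for n,y0,sl in(('C',-275.7,-.015),('B',-195.3,-.012)):
    for nm,xs in(('cap',np.arange(438,460,2.)),('tail',np.arange(572,594,2.))):
      q=proj(cam,[[x,y0+sl*(x-516),48] for x in xs]).astype(np.float32)
      v=cv2.remap(im,q[:,:1].T.copy(),q[:,1:].T.copy(),cv2.INTER_LINEAR)[0]
      print(cam,n,nm,' '.join('%d:%d/%d'%(x,c[0],c[2]) for x,c in zip(xs,v)))
E
```

```text
time: 22.18
tool_pos: [320.9, -271.0, 352.4]
time: 22.42
tool_pos: [280.9, -271.0, 352.5]
top C cap 438:155/84 440:158/85 442:155/82 444:140/69 446:124/47 448:153/41 450:168/44 452:171/43 454:172/42 456:172/42 458:173/42
top C tail 572:190/175 574:196/183 576:196/186 578:196/188 580:192/185 582:174/139 584:152/82 586:152/82 588:150/82 590:149/83 592:150/84
top B cap 438:161/85 440:159/82 442:160/83 444:160/82 446:153/77 448:127/60 450:135/40 452:167/43 454:179/46 456:177/45 458:176/44
top B tail 572:196/180 574:196/182 576:196/184 578:195/186 580:195/187 582:196/188 584:165/138 586:148/106 588:147/96 590:150/96 592:150/95
side C cap 438:218/99 440:220/100 442:221/102 444:217/99 446:197/87 448:143/55 450:163/47 452:191/43 454:205/40 456:208/39 458:209/39
side C tail 572:233/213 574:232/211 576:233/213 578:234/215 580:235/216 582:236/215 584:231/184 586:227/146 588:224/114 590:224/110 592:224/109
side B cap 438:214/98 440:212/95 442:197/87 444:143/66 446:140/58 448:160/58 450:172/59 452:160/48 454:184/42 456:213/41 458:212/40
side B tail 572:235/216 574:235/217 576:234/216 578:234/216 580:235/217 582:236/219 584:237/220 586:231/206 588:216/172 590:190/105 592:187/95
```

C's centre is now at x ≈ 515, which is the rack's centre. It is level and at B's height, and the arm is clear.

```bash
python3 -c "from bench import *; print(hand_in())"
```

```text
the job is handed in; nothing more can be done
None
```

The loose red-capped marker is snapped into both empty clips, flat side down and about centred between the rails. The other two markers stayed in their clips, and I handed the job in at about 22.5 s.

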